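# Read the ringed spot of a test print with a density probe

### The job

Take the density probe out of its stand and zero it on the white reference tile: hold it upright with its nose on the white disc, lightly pressed about halfway in, for about a second. Then carry it to the test print on the sloping viewing desk and hold it square to the print, its nose inside the red ring and again lightly pressed about halfway in, touching the print and its desk nowhere else. Finish while still holding it there, and leave the bottle, the film can and the loupe where they stand.

Things in the scene. Friction and masses are not known exactly. Their poses are not given: they have to be found in the camera images.
- probe: Round hand-held density probe, upright in its stand, 0.1 to 0.22 kg. Origin on its axis at the underside of its black flange (36 mm across, 5 mm thick); z points along the axis to the blunt end. Above: light grey grip with black bands, 30 mm across, from 5 to 85 mm above the origin. Below: aluminium barrel, 20 mm across, 45 mm long, then 15 mm of black nose. Its yaw does not matter.
- nose (a joint): How far the probe's nose is pushed into the barrel, in m: 0 free, 0.008 fully in (hard stop); about 0.004 is halfway. Spring: about 1 N to start moving, 3 N halfway, 5 N fully in.
- nose_tip (a point): Centre of the flat end of the probe's nose, 12 mm across; 60 mm below the probe's origin along its axis while the nose is free.
- stand: Fixed probe stand: steel foot 100 mm across, black tube 44 mm across, 75 mm high over all. Origin at the centre of its underside, z up. The probe's flange rests on the tube's rim (so the probe's origin is 75 mm above the table) and its barrel and nose hang in the 24 mm bore; lift it straight up by at least 65 mm to clear.
- tile: Fixed white reference tile: white ceramic disc 46 mm across in a black rectangular holder 84 x 64 mm. Origin at the centre of its underside.
- tile_center (a point): Centre of the white disc's level top face, 12 mm above the table.
- desk: Fixed viewing desk: grey base frame 230 x 296 x 14 mm, low side towards the robot at yaw 0; origin under its centre. Two steel quadrants at its sides reach 105 mm high; black star knobs (320 mm over both) clamp the hinged board on them, so it does not yield to a light push. Hinge line: along the desk's y axis at x = -110 mm, 20 mm above the table.
- board (a joint): Slope of the desk's dark grey board (220 mm up the slope x 280 mm, 12 mm thick, 11 mm high aluminium ledge at its low edge) in rad: 0 level, grows as the far edge rises; 0.17 to 0.45 at the start. The board keeps its slope.
- spot (a point): Centre of the red ring (24 mm inside, 29 mm outside) drawn on the test print, on the print's face. The print is a flat card 170 x 190 x 3 mm lying on the sloping board against the ledge; the ring is 124 mm up the slope from the hinge line. z is the outward normal of the print's face, x points up the slope, y along the ledge.
- bottle: Brown bottle with black cap, 68 mm across, 150 mm high; loose, to be left alone. Origin at its underside.
- film_can: Black film can with grey lid, 34 mm across, 52 mm high; loose, to be left alone. Origin at its underside.
- loupe: Loupe, clear skirt and black barrel, 54 mm across, 52 mm high; loose, to be left alone. Origin at its underside.
There are look-alikes about, which are no part of the job. What is meant by the probe is not green or orange, and is the larger of those in its own colour.

How it is judged:
By the outcome, as a careful person would: the job done as asked, in the order asked, and still so for the second after the job is handed in, while the arm keeps its last pose, push and grip.
It also fails if it takes over 45 s, if anything falls off the work surface, if the arm or the gripper's body presses on something with over 40 N, if the wrist force passes 120 N, or if a joint passes its speed limit or range.

### The arm

A 6-joint arm with a two-finger parallel gripper is mounted at the origin on the work surface. World frame = base frame: x ahead of the robot, y to its left, z up, the work surface at z = 0. Lengths are in m, angles in rad, forces in N, time in s.
With the tool pointing down it reaches from about 0.325 to 0.9 m from the base axis. Payload 6.1 kg.
Tool frame: the origin (TCP) lies midway between the tips of the shut fingers; the grasp point (between the pads) lies 19 mm behind it (grip_depth is the distance from the TCP to the grasp point, in m); z points along the fingers, y is the direction in which the jaws open and shut (so a half turn about z gives the same grasp; the last joint's range is limited). The gripper opens to 87 mm and grips with 3 to 60 N. Pads are 19 mm wide; open, the fingers measure 117 mm over their backs; the gripper's body (75 mm by 190 mm) begins 51 mm behind the grasp point.
Start: joints at [-1.442, 0.22, 1.526, -0, 1.395, -0.126], TCP at [0.158, -0.605, 0.223] pointing down, gripper open.
Joint ranges: [-2.98, 2.98], [-0.91, 2.08], [0.09, 2.57], [-1.24, 4.39], [0.2, 2.65], [-2.68, 2.68]. Speed limits (rad/s): [2.57, 2.57, 3.01, 3.14, 3.14, 3.14].

### API

Orientations are given as a unit quaternion [w, x, y, z].
In Python, from workcell import * gives the robot as it stands. The module is installed in compiled form; this text tells all that it offers.
- The arm moves only by the shell command python3 -m pendant 'ROWS' [FORCE]. ROWS is JSON, a list of rows, each a list of 3 entries, a list of its own where there are three numbers: the turn, a rotation vector about the tool's x, y, z in rad, then the shift along the tool's x, y, z in mm, then the opening, from 0 (shut) to 1 (fully open). In form: [[[wx, wy, wz], [dx, dy, dz], claw], ...]. A call has 1 to 10 rows; each row shifts and turns the commanded pose from where the row before left it, along the tool's axes as they then stand; what a row does not reach is not made up. A row lasts 1/8 s, in which the tool goes at most 62.5 mm and 10.7 degrees, less where a joint would pass 70% of its speed; a pose out of reach is approached as far as the arm can. A call is refused whole if a number of a shift passes 62.5 or a number of a turn 0.188, either way. A call with a gripper value outside its range is refused whole. The fingers move at their own pace and stop on an object; FORCE is the grip in N (left out, the last holds). Time passes only in rows, so rows that do not move let the fingers close. It gives the time, the measured TCP pose, the force and the opening at its end, in the units of the state.
- read_state(): the state, without advancing time (a new reading comes with each control period).
- snapshot(name): name is "scene" or "top" or "wrist"; returns a dict with "pixels" (384x512x3 uint8, blue, green, red), "z_map" (384x512 float32, m along the optical axis (not along the pixel's ray), 0 where there is no reading), "mtx" (3x3 intrinsics, pixels), "world_to_cam" (4x4, takes a point from world to camera coordinates); the wrist camera has in their place "T_tool_cam" (4x4, takes a point from camera to tool coordinates, whose origin is the TCP and whose axes are the flange's). Camera axes: x right, y down, z forward; pixel columns grow to the right and rows downward; lengths in m; the calibration is good to about 2 mm. The wrist camera is an equidistant fisheye: a pixel r from the principal point sees the ray r / f radians off the axis. A picture is of the moment at which its call begins: read the wrist's pose just before it.
- job_done(): hands the job in, once; it reports no verdict.
The state is a dict: "time_s": time; "joint_positions": joint angles; "qvel": joint speeds; "effort": joint torques, N m; "tool_pos": TCP position; "eef_rot": TCP orientation; "contact_force": force on the tool from outside, world axes, zero at the start; "moment": the same for the moment, N m; "gripper_width": finger opening in m.
Only numpy, scipy, OpenCV 4.12 (cv2) and the standard library are available. Lean on these libraries where they do the work, as an engineer would, in place of code of your own. Each camera call takes 0.05 s, during which the arm holds its last target.

## Working session

There is one attempt and no reset: what is moved stays moved. The work goes in short steps, Python scripts to look and compute and a shell command to move; the robot and the scene stay as the last step left them, time stands still between calls to the robot, and variables do not carry over. Pictures are saved under pics/ and viewed, and the job is handed in when it is done.

```bash
mkdir -p pics
python3 - <<'E'
from workcell import *
import cv2,numpy as np
s=read_state();print({k:np.round(v,3).tolist() for k,v in s.items()})
for n in("scene","top","wrist"):
    d=snapshot(n);cv2.imwrite(f"pics/{n}0.png",d["pixels"]);np.savez(f"{n}0.npz",**d)
    print(n,np.round(d["mtx"],2).tolist(),np.round(d.get("world_to_cam",d.get("T_tool_cam")),3).tolist())
E
```

```text
{'time_s': 0.0, 'joint_positions': [-1.442, 0.221, 1.528, 0.0, 1.395, -0.126], 'qvel': [-0.0, -0.003, -0.0, 0.001, -0.001, -0.0], 'effort': [0.0, -49.461, -38.738, 0.07, 0.057, -0.0], 'tool_pos': [0.157, -0.604, 0.221], 'eef_rot': [-0.001, 0.992, 0.127, 0.0], 'contact_force': [-0.264, -0.222, -0.438], 'moment': [0.063, -0.016, 0.011], 'gripper_width': 0.087}
scene [[438.46, 0.0, 266.69], [0.0, 438.46, 192.12], [0.0, 0.0, 1.0]] [[0.456, 0.89, -0.012, -0.321], [0.488, -0.262, -0.832, -0.194], [-0.744, 0.374, -0.554, 1.72], [0.0, 0.0, 0.0, 1.0]]
top [[435.68, 0.0, 251.39], [0.0, 435.68, 190.59], [0.0, 0.0, 1.0]] [[-0.034, -0.999, -0.001, 0.063], [-0.977, 0.033, -0.208, 0.558], [0.208, -0.006, -0.978, 1.047], [0.0, 0.0, 0.0, 1.0]]
wrist [[297.32, 0.0, 253.86], [0.0, 297.32, 188.27], [0.0, 0.0, 1.0]] [[0.0, -0.963, -0.269, 0.073], [1.0, -0.0, 0.0, -0.001], [-0.0, -0.269, 0.963, -0.162], [0.0, 0.0, 0.0, 1.0]]
```

View pics/scene0.png

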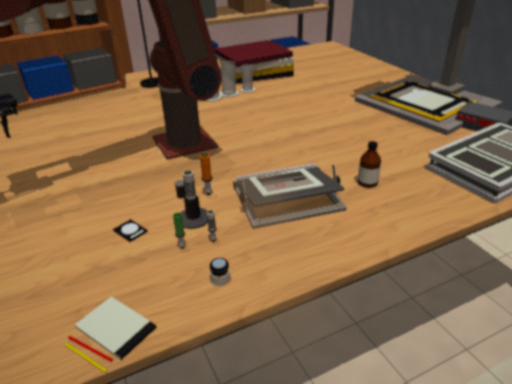

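View pics/top0.png

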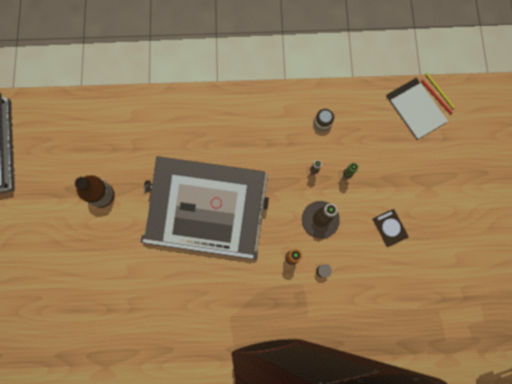

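View pics/wrist0.png

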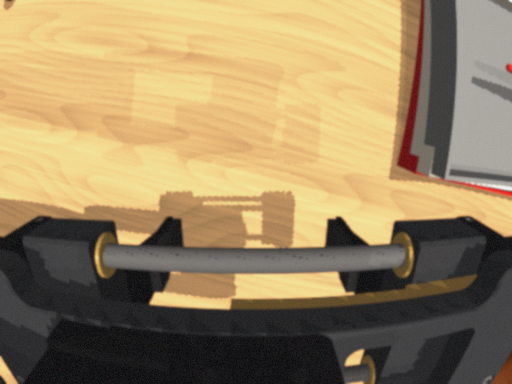

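```bash
cat > h.py <<'E'
import numpy as np,cv2
from scipy.spatial.transform import Rotation as R
def load(n): return dict(np.load(n+".npz"))
def pts(d):
    z=d["z_map"].astype(float);K=d["mtx"];v,u=np.mgrid[:384,:512]
    c=np.stack([(u-K[0,2])/K[0,0]*z,(v-K[1,2])/K[1,1]*z,z,np.ones_like(z)],-1)
    P=c@np.linalg.inv(d["world_to_cam"]).T
    P=P[...,:3];P[z==0]=np.nan;return P
def ray(d,uv,z):
    K=d["mtx"];Ti=np.linalg.inv(d["world_to_cam"])
    r=Ti[:3,:3]@np.array([(uv[0]-K[0,2])/K[0,0],(uv[1]-K[1,2])/K[1,1],1]);o=Ti[:3,3]
    return o+r*(z-o[2])/r[2]
E
python3 - <<'E'
from h import *
a=load("scene0");b=load("top0")
c1=cv2.resize(a["pixels"][140:260,100:250],None,fx=4.5,fy=4.5,interpolation=3);cv2.imwrite("pics/c1.png",c1)
c2=cv2.resize(b["pixels"][100:290,270:420],None,fx=3.1,fy=3.1,interpolation=3)
c3=cv2.resize(b["pixels"][150:265,135:275],None,fx=5,fy=5,interpolation=3)
cv2.imwrite("pics/c2.png",c2);cv2.imwrite("pics/c3.png",c3)
P=pts(b)
for u,v in[(329,211),(316,163),(351,168),(295,255),(323,270),(391,228),(325,117),(84,184),(216,203),(230,190),(185,235),(310,220),(300,200)]:
    print((u,v),np.round(P[v,u],3))
E
```

```text
(329, 211) [ 0.485 -0.131  0.158]
(316, 163) [ 0.615 -0.118  0.101]
(351, 168) [ 0.596 -0.2    0.114]
(295, 255) [ 0.389 -0.049  0.147]
(323, 270) [ 0.356 -0.125  0.053]
(391, 228) [ 0.458 -0.317  0.009]
(325, 117) [ 0.753 -0.157  0.053]
(84, 184) [0.569 0.434 0.151]
(216, 203) [0.53  0.134 0.06 ]
(230, 190) [0.561 0.098 0.068]
(185, 235) [0.454 0.214 0.047]
(310, 220) [ 0.486 -0.106  0.014]
(300, 200) [ 0.542 -0.085 -0.001]
```

View pics/c1.png

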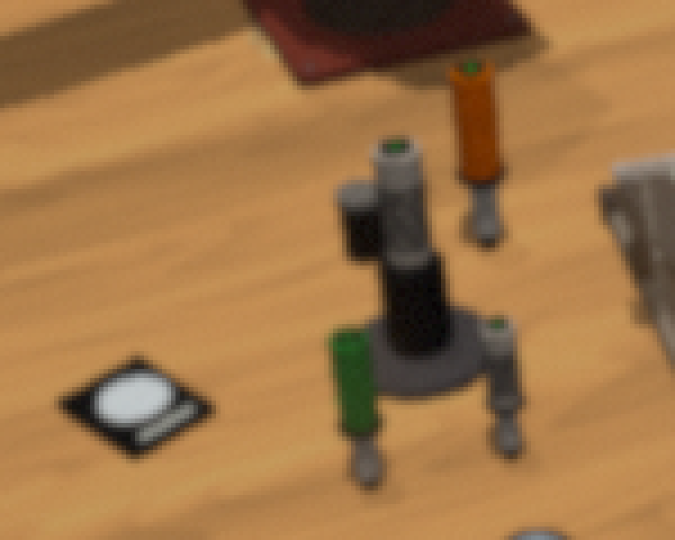

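View pics/c2.png

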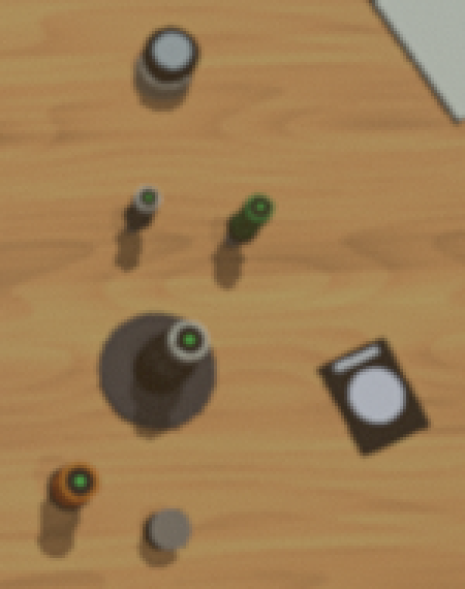

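View pics/c3.png

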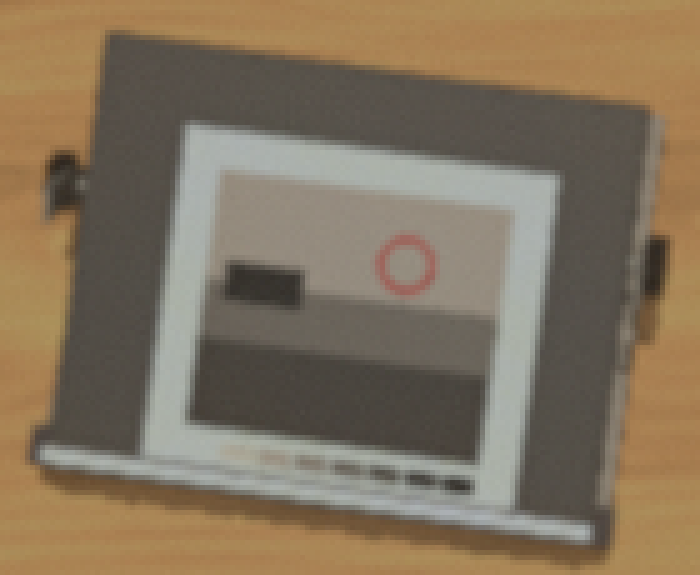

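```bash
cat > m.py <<'E'
from h import *
def cent(m,roi):
    u0,u1,v0,v1=roi;k=np.zeros(m.shape,np.uint8);k[v0:v1,u0:u1]=m[v0:v1,u0:u1]
    n,l,st,c=cv2.connectedComponentsWithStats(k);i=1+np.argmax(st[1:,4]);return c[i],st[i],l==i
res={}
for n,rt,rr,rg in(("top0",(370,415,205,250),(200,235,190,216),(322,338,203,218)),("scene0",(110,150,215,245),(255,325,165,200),(180,196,168,178))):
    d=load(n);im=d["pixels"];hsv=cv2.cvtColor(im,cv2.COLOR_BGR2HSV);B,G,Rr=[im[...,i].astype(int) for i in range(3)]
    P=pts(d)
    c,st,m=cent((im.min(2)>150),rt)
    print(n,"tile",c,st,"ray z.012",ray(d,c,.012),"depthmed",np.nanmedian(P[m],0))
    m=(Rr-G>25)&(Rr-B>25)
    c,st,mm=cent(m,rr);print(n,"ring",c,st)
    cc=(st[:2]+st[2:4]/2-.5);print("  bbox centre",cc, "depth med",np.nanmedian(P[mm],0))
    m=(G-Rr>15)&(G-B>15)
    c,st,mm=cent(m,rg);print(n,"green top",c,st,"ray .160",ray(d,c,.160),np.nanmedian(P[mm],0))
E
python3 m.py
python3 - <<'E'
from h import *
# plane of print face
for n,poly in(("top0",[(174,178),(243,187),(235,243),(166,236)]),("scene0",[(252,181),(310,171),(325,190),(262,197)])):
    d=load(n);P=pts(d);m=np.zeros((384,512),np.uint8);cv2.fillPoly(m,[np.array(poly)],1);m=cv2.erode(m,np.ones((3,3)))
    Q=P[m>0];Q=Q[np.isfinite(Q).all(1)]
    for _ in range(5):
        c=Q.mean(0);U,S,V=np.linalg.svd(Q-c);nn=V[2]*np.sign(V[2,2]);r=(Q-c)@nn;Q=Q[abs(r)<2.5*r.std()+1e-4]
    print(n,len(Q),"n",nn.round(4),"c",c.round(4),"std",r.std(),"slope",np.arccos(nn[2]),"yaw",np.arctan2(-nn[1],-nn[0]))
    K=d["mtx"]
E
```

```text
top0 tile [390.92890995 227.06161137] [383 219  17  17 211] ray z.012 [ 0.46030151 -0.31577215  0.012     ] depthmed [ 0.46028613 -0.31577924  0.01271117]
top0 ring [215.84210526 202.75      ] [210 197  13  13  76]
  bbox centre [216. 203.] depth med [0.53084763 0.13441745 0.06175191]
top0 green top [330.53846154 209.15384615] [329 208   4   4  13] ray .160 [ 0.48862293 -0.13424679  0.16      ] [ 0.48855442 -0.1346291   0.16112961]
scene0 tile [129.36936937 228.1981982 ] [122 224  16  10 111] ray z.012 [ 0.45892611 -0.31527401  0.012     ] depthmed [ 0.4593291  -0.31504124  0.01285632]
scene0 ring [272.01260504 167.52941176] [255 165  50   9 238]
  bbox centre [279.5 169. ] depth med [0.33434875 0.20414858 0.00048536]
scene0 green top [187.5 172.5] [187 172   2   2   4] ray .160 [ 0.48571802 -0.13331632  0.16      ] [ 0.48699061 -0.13387909  0.16049544]
top0 3772 n [-0.2127  0.0386  0.9764] c [0.5114 0.1644 0.0566] std 0.0019646804099127755 slope 0.21790013128737895 yaw -0.17960308976545028
scene0 1024 n [-0.1995  0.0391  0.9791] c [0.5406 0.1582 0.0629] std 0.0012386318997212318 slope 0.20472776641408347 yaw -0.193623799006872
```

Candidates in the top view are the grey probe in the stand (330,210), the small grey (316,165), the green (351,168) and the orange (295,255). The one in the stand fits: it is grey, the larger of the two greys (top at 0.160 m, as given), and stands in the tube. The enlarged crops confirm this.

Next I move above it, turning the tool yaw to match the desk's.

```bash
cat >> h.py <<'E'
def Rdown(psi,th=0.):
    # tool x along yaw psi, tool tilted th about tool y
    x=np.array([np.cos(psi),np.sin(psi),0]);z=np.array([0,0,-1.]);y=np.cross(z,x)
    return np.stack([x,y,z],1)@R.from_euler("y",th).as_matrix()
def cur():
    from workcell import read_state
    s=read_state();q=np.array(s["eef_rot"]);return np.array(s["tool_pos"]),R.from_quat(q[[1,2,3,0]]).as_matrix(),s
def delta(pos,Rt):
    p,Rc,s=cur()
    print("t",s["time_s"],"pos",p.round(4),"F",np.round(s["contact_force"],2),"w",round(s["gripper_width"],4))
    print("turn first:",R.from_matrix(Rc.T@Rt).as_rotvec().round(4),"then shift in target axes mm",(Rt.T@(np.array(pos)-p)*1000).round(1),"| in current axes",(Rc.T@(np.array(pos)-p)*1000).round(1))
E
python3 -m pendant '[[[0,0,0.145],[0,0,-20],1],[[0,0,0.145],[0,0,-20],1],[[0,0,0.145],[0,0,-10],1],[[0,0,0],[0,0,0],1]]'
python3 -c "
from h import *
delta([.43,-.125,.27],Rdown(-.18))"
```

```text
time_s: 0.65
tool_pos: [0.1576, -0.6052, 0.2733]
eef_rot: [0.001, 0.996, -0.089, 0.0]
contact_force: [-0.4, 0.5, 0.3]
gripper_width: 0.0871
t 0.65 pos [ 0.1576 -0.6052  0.2733] F [-0.36  0.52  0.26] w 0.0871
turn first: [ 0.0014 -0.0005  0.0011] then shift in target axes mm [ 182.  -521.2    3.3] | in current axes [ 182.6 -521.     2.7]
```

```bash
python3 -m pendant '[[[0,0,0],[10,-30,0],1],[[0,0,0],[17,-50,0],1],[[0,0,0],[17,-50,0],1],[[0,0,0],[17,-50,0],1],[[0,0,0],[17,-50,0],1],[[0,0,0],[17,-50,0],1],[[0,0,0],[17,-50,0],1],[[0,0,0],[17,-50,0],1],[[0,0,0],[17,-50,0],1],[[0,0,0],[17,-50,0],1]]'
python3 -m pendant '[[[0,0,0],[19,-41,0],1],[[0,0,0],[0,0,0],1],[[0,0,0],[0,0,0],1]]'
python3 - <<'E'
from h import *
from workcell import *
delta([.487,-.133,.27],Rdown(-.18))
p,Rc,s=cur();d=snapshot("wrist");np.savez("w1.npz",p=p,R=Rc,**d);cv2.imwrite("pics/w1.png",d["pixels"])
E
```

```text
time_s: 1.9
tool_pos: [0.4041, -0.16, 0.2717]
eef_rot: [-0.0, 0.996, -0.088, -0.0]
contact_force: [0.3, -0.5, 0.6]
gripper_width: 0.0874
time_s: 2.28
tool_pos: [0.4294, -0.1249, 0.2718]
eef_rot: [0.0, 0.996, -0.089, -0.001]
contact_force: [0.1, -0.3, 0.8]
gripper_width: 0.0867
t 2.275 pos [ 0.4294 -0.1249  0.2718] F [ 0.11 -0.34  0.84] w 0.0867
turn first: [0.0002 0.0015 0.0024] then shift in target axes mm [58.1 -2.4  1.8] | in current axes [58.1 -2.2  1.7]
```

View pics/w1.png

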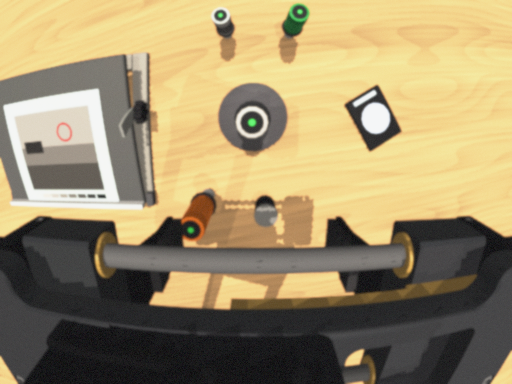

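The wrist view shows the probe in its stand at (252,122), the tile at (375,118), and the ring at (64,131). The film can is at (265,211) and the orange look-alike at (195,220).

```bash
cat >> h.py <<'E'
def wdirs(d,uv):
    uv=np.atleast_2d(np.asarray(uv,float));K=d["mtx"];q=(uv-[K[0,2],K[1,2]])/K[0,0];r=np.linalg.norm(q,axis=1)+1e-12
    return np.c_[q/r[:,None]*np.sin(r)[:,None],np.cos(r)]
def wframe(d):
    T=np.eye(4);T[:3,:3]=d["R"];T[:3,3]=d["p"];return T@d["T_tool_cam"]
def wray(d,uv,z):
    T=wframe(d);r=T[:3,:3]@wdirs(d,uv)[0];o=T[:3,3];return o+r*(z-o[2])/r[2]
def wrayp(d,uv,n,c):
    T=wframe(d);r=(T[:3,:3]@wdirs(d,uv).T).T;o=T[:3,3];return o+r*(((c-o)@n)/(r@n))[:,None]
def wpts(d):
    v,u=np.mgrid[:384,:512];D=wdirs(d,np.c_[u.ravel(),v.ravel()]);z=d["z_map"].ravel().astype(float)
    C=D/D[:,2:]*z[:,None];T=wframe(d);P=C@T[:3,:3].T+T[:3,3];P[z==0]=np.nan;return P.reshape(384,512,3)
def plane(Q):
    Q=Q[np.isfinite(Q).all(1)]
    for _ in range(6):
        c=Q.mean(0);V=np.linalg.svd(Q-c,full_matrices=False)[2];n=V[2]*np.sign(V[2,2]);r=(Q-c)@n;Q=Q[abs(r)<2.5*r.std()+1e-4]
    return n,c,r.std(),len(Q)
def blob(m,roi):
    u0,u1,v0,v1=roi;k=np.zeros(m.shape,np.uint8);k[v0:v1,u0:u1]=m[v0:v1,u0:u1]
    n,l,st,c=cv2.connectedComponentsWithStats(k);i=1+np.argmax(st[1:,4]);return c[i],st[i],l==i
E
cat > w.py <<'E'
from h import *
d=load("w1");im=d["pixels"].astype(int);B,G,Rr=im[...,0],im[...,1],im[...,2];P=wpts(d)
c,st,m=blob((G-Rr>25)&(G-B>25),(240,264,112,134));print("green",c,st,wray(d,c,.160),np.nanmedian(P[m],0))
c,st,m=blob((im.min(2)>120),(232,272,102,142));cn,_=cv2.findContours(m.astype(np.uint8),0,1)[:2];e=cv2.minEnclosingCircle(cn[0]);print("grip ring",c,e,wray(d,e[0],.160))
c,st,m=blob((im.min(2)>150),(358,395,95,138));print("tile",c,st,wray(d,c,.012),np.nanmedian(P[m],0))
# foot
c,st,m=blob((im.max(2)<130),(212,292,78,156));print("foot",c,st)
poly=np.array([(8,112),(98,92),(116,197),(24,193)]);k=np.zeros((384,512),np.uint8);cv2.fillPoly(k,[poly],1)
n,cc,sd,N=plane(P[k>0]);print("plane",n,cc,sd,N,"slope",np.arccos(n[2]),"yaw",np.arctan2(-n[1],-n[0]))
c,st,m=blob((Rr-G>35)&(Rr-B>35),(50,80,115,148));cn,_=cv2.findContours(m.astype(np.uint8),0,1)[:2];e=cv2.fitEllipse(max(cn,key=len));print("ring",c,st,e)
print(wrayp(d,[e[0],c],n,cc),np.nanmedian(P[m],0))
# table height check
print("table",np.nanmedian(P[60:75,260:300].reshape(-1,3),0))
E
python3 w.py
```

```text
green [251.61842105 122.        ] [247 118  10   9  76] [ 0.48769307 -0.13319467  0.16      ] [ 0.48763563 -0.13315419  0.16054603]
grip ring [251.33122363 121.35021097] ((251.4350128173828, 121.8321304321289), 16.62184715270996) [ 0.4878751  -0.13305739  0.16      ]
tile [375.26939351 117.80112835] [361 103  29  31 709] [ 0.45969589 -0.31364053  0.012     ] [ 0.45970364 -0.31383976  0.01149857]
foot [252.73534972 115.62192817] [ 220   84   66   68 2645]
plane [-0.21195874  0.03822903  0.97653061] [0.50706653 0.15191196 0.05523159] 0.0007568384966984847 8601 slope 0.21707957348062876 yaw -0.17844231214884698
ring [ 63.82550336 131.43624161] [ 56 122  17  20 149] ((63.76511764526367, 131.50514221191406), (15.25976276397705, 19.669504165649414), 161.05250549316406)
[[0.53040972 0.13576135 0.06093055]
 [0.53047594 0.13560683 0.06095097]] [0.5303432  0.13489345 0.061455  ]
table [ 0.55276086 -0.18441988 -0.0005957 ]
```

```bash
python3 -m pendant '[[[0,0,0],[29,-1,0],1],[[0,0,0],[29,-1.5,0],1],[[0,0,0],[0,0,0],1],[[0,0,0],[0,0,30],1],[[0,0,0],[0,0,40],1],[[0,0,0],[0,0,40],1],[[0,0,0],[0,0,35],1],[[0,0,0],[0,0,25],1],[[0,0,0],[0,0,0],1],[[0,0,0],[0,0,0],1]]'
python3 - <<'E'
from h import *
from workcell import *
delta([.4877,-.1332,.101],Rdown(-.18))
p,Rc,s=cur();d=snapshot("wrist");np.savez("w2.npz",p=p,R=Rc,**d);cv2.imwrite("pics/w2.png",d["pixels"])
E
```

```text
time_s: 3.58
tool_pos: [0.4877, -0.1336, 0.1038]
eef_rot: [0.0, 0.996, -0.09, 0.001]
contact_force: [0.4, 0.6, 0.9]
gripper_width: 0.0872
t 3.575 pos [ 0.4877 -0.1336  0.1038] F [0.4  0.61 0.87] w 0.0872
turn first: [ 0.0004 -0.0013 -0.001 ] then shift in target axes mm [-0.1 -0.4  2.8] | in current axes [-0.1 -0.4  2.8]
```

View pics/w2.png

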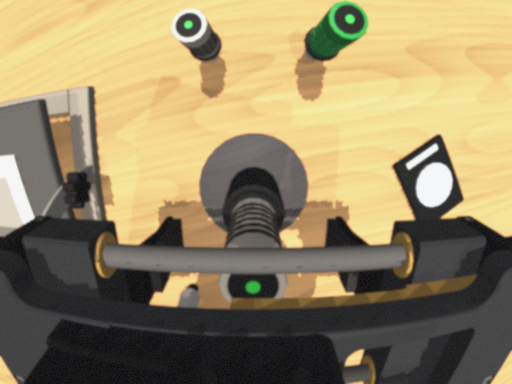

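The probe stands centred between the fingers, with its grip at about (252,250). I'll lower 3 mm and close at 30 N.

```bash
python3 -m pendant '[[[0,0,0],[0,0,3],1],[[0,0,0],[0,0,0],0.2],[[0,0,0],[0,0,0],0],[[0,0,0],[0,0,0],0],[[0,0,0],[0,0,0],0],[[0,0,0],[0,0,0],0],[[0,0,0],[0,0,0],0],[[0,0,0],[0,0,0],0]]' 30
python3 -m pendant '[[[0,0,0],[0,0,0],0]]'
python3 -c "
from h import *
delta([.4877,-.1332,.101],Rdown(-.18))"
```

```text
time_s: 4.62
tool_pos: [0.4875, -0.1328, 0.0995]
eef_rot: [-0.0, 0.996, -0.09, -0.0]
contact_force: [-0.2, 0.2, 0.3]
gripper_width: 0.0297
time_s: 4.75
tool_pos: [0.4874, -0.1328, 0.0995]
eef_rot: [-0.0, 0.996, -0.09, -0.0]
contact_force: [0.3, -0.6, 0.1]
gripper_width: 0.0293
t 4.75 pos [ 0.4874 -0.1328  0.0995] F [ 0.32 -0.64  0.05] w 0.0293
turn first: [-0.      0.0001 -0.0002] then shift in target axes mm [ 0.3  0.3 -1.5] | in current axes [ 0.3  0.3 -1.5]
```

```bash
python3 -m pendant '[[[0,0,0],[0,0,-10],0],[[0,0,0],[0,0,-20],0],[[0,0,0],[0,0,-30],0],[[0,0,0],[0,0,-30],0],[[0,0,0],[0,0,-10],0],[[0,0,0],[0,0,0],0],[[0,0,0],[0,0,0],0]]'
python3 - <<'E'
from h import *
from workcell import *
delta([.4597,-.3145,.2],Rdown(-.18))
d=snapshot("scene");np.savez("s3.npz",**d);cv2.imwrite("pics/s3.png",cv2.resize(d["pixels"][110:270,90:270],None,fx=3.7,fy=3.7,interpolation=3))
E
```

```text
time_s: 5.62
tool_pos: [0.4866, -0.1324, 0.1981]
eef_rot: [-0.0, 0.996, -0.09, -0.001]
contact_force: [0.3, -0.6, -1.4]
gripper_width: 0.0295
t 5.625 pos [ 0.4866 -0.1324  0.1981] F [ 0.32 -0.6  -1.36] w 0.0295
turn first: [-0.0006  0.0023 -0.0002] then shift in target axes mm [  6.1 183.9  -1.9] | in current axes [  6.1 183.9  -2. ]
```

View pics/s3.png

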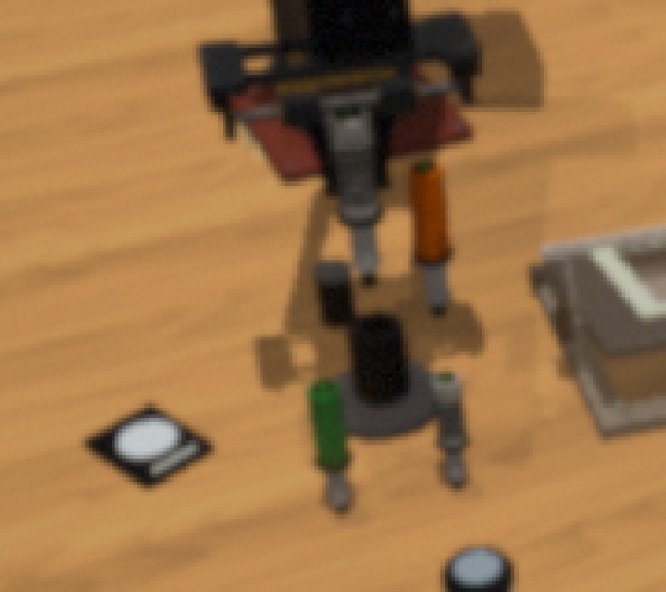

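```bash
python3 - <<'E'
from h import *
d=load("s3")
print(ray(d,(183.8,140.5),.1981-.0245+.085),ray(d,(189.5,185.6),.1981-.0245-.060))
d=load("scene0");print(ray(d,(187.5,172.5),.160))
E
python3 -m pendant '[[[0,0,0],[1,25,0],0],[[0,0,0],[1,40,0],0],[[0,0,0],[1,45,0],0],[[0,0,0],[1,40,0],0],[[0,0,0],[1,25,0],0],[[0,0,0],[1,9,0],0],[[0,0,0],[0,0,0],0],[[0,0,0],[0,0,20],0],[[0,0,0],[0,0,0],0],[[0,0,0],[0,0,0],0]]'
python3 - <<'E'
from h import *
from workcell import *
delta([.4597,-.3145,.0925],Rdown(-.18))
for n in("scene","top"):
    d=snapshot(n);np.savez(n[0]+"4.npz",**d)
    c=d["pixels"][140:250,70:190] if n=="scene" else d["pixels"][170:290,330:450]
    cv2.imwrite(f"pics/{n}4.png",cv2.resize(c,None,fx=5,fy=5,interpolation=3))
E
```

```text
[ 0.48519408 -0.1318769   0.2586    ] [ 0.48141419 -0.13134615  0.1136    ]
[ 0.48571802 -0.13331632  0.16      ]
time_s: 6.92
tool_pos: [0.4607, -0.3142, 0.1799]
eef_rot: [-0.0, 0.996, -0.089, 0.0]
contact_force: [0.8, 0.9, -0.9]
gripper_width: 0.0293
t 6.925 pos [ 0.4607 -0.3142  0.1799] F [ 0.84  0.86 -0.95] w 0.0293
turn first: [-0.0001 -0.0001  0.0008] then shift in target axes mm [-1.   0.5 87.4] | in current axes [-1.   0.5 87.4]
```

View pics/scene4.png

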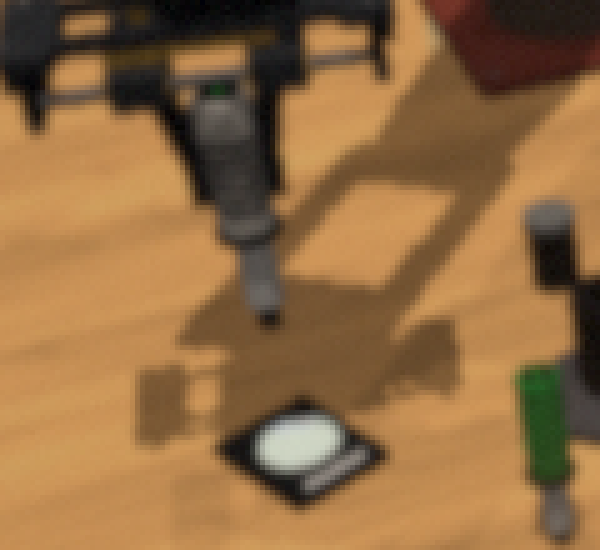

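View pics/top4.png

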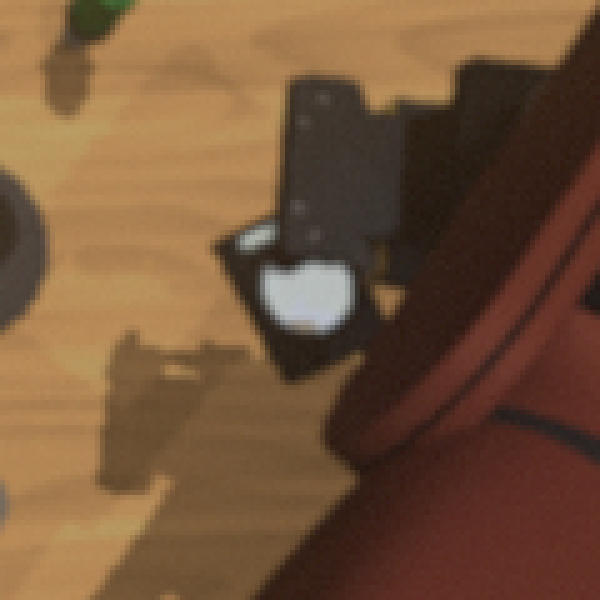

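The probe hangs in the jaws above the tile. The tip is at crop (268,320) and the top at (217,90). Checking tilt from these and from the wrist view.

Run:
```python
from h import *
from workcell import *
d=load("s4")
z0=.1799-.0245
print("top",ray(d,(113.4,158),z0+.085),"tip",ray(d,(123.6,203.6),z0-.060))
print("pred",)
# project expected upright axis
def proj(d,X):
    c=d["world_to_cam"]@np.r_[X,1];k=d["mtx"]@c[:3];return k[:2]/k[2]
for x in(.4607,):
  for h in(.085,.0,-.045,-.06): print(h,(proj(d,[x,-.3142,z0+h])-[70,140])*5)
p,Rc,s=cur();w=snapshot("wrist");np.savez("w4.npz",p=p,R=Rc,**w);cv2.imwrite("pics/w4.png",cv2.resize(w["pixels"][150:330,150:360],None,fx=3,fy=3,interpolation=3))
```

```text
top [ 0.45796802 -0.31379698  0.2404    ] tip [ 0.45497211 -0.31485036  0.0954    ]
pred
0.085 [217.24405321  92.47203457]
0.0 [249.90196934 231.41619892]
-0.045 [266.15227697 300.55366027]
-0.06 [271.4198168  322.96457944]
```

View pics/w4.png

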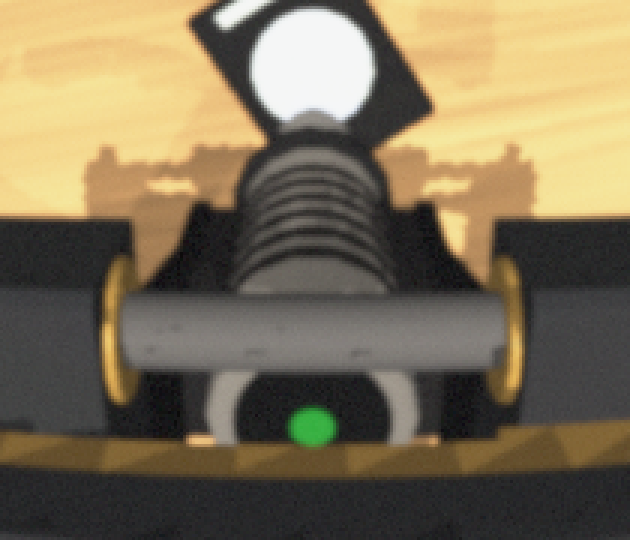

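Run:
```python
from h import *
d=load("w4");print(d["p"]);z0=d["p"][2]-.0245
a=wray(d,(254,292.3),z0+.085)
print("top dot (tool)",(d["R"].T@(a-d["p"]))*1e3)
# flange far edge, bottom rim at (312/3.., ~130/3): 
for v,h,rad in((130,0.003,18),(109,-.045,10)):
    b=wray(d,(150+312/3,150+v/3),z0+h);t=d["R"].T@(b-d["p"])*1e3;print(v,"axis x mm",t[0]-rad,t)
P=wpts(d);print("dot depth tool",d["R"].T@(np.nanmedian(P[290:294,252:256].reshape(-1,3),0)-d["p"])*1e3)
```

```text
[ 0.46094436 -0.31475674  0.18045264]
top dot (tool) [ -0.0926058   -0.18496559 -60.50026827]
130 axis x mm -0.06592212030947664 [17.93407788 -0.09099139 21.52026864]
109 axis x mm -0.46075930372871987 [ 9.53924070e+00 -3.06952111e-02  6.95108400e+01]
dot depth tool [  0.74593097  -0.35064629 -61.31975121]
```

```bash
python3 -m pendant '[[[0,0,0],[-1,0,20],0],[[0,0,0],[0,0,30],0],[[0,0,0],[0,0,20],0],[[0,0,0],[0,0,10],0],[[0,0,0],[0,0,0],0],[[0,0,0],[0,0,0],0],[[0,0,0],[0,0,0],0]]'
python3 - <<'E'
from h import *
from workcell import *
delta([.4597,-.3145,.0925],Rdown(-.18))
f=[]
for i in range(3): snapshot("top"); s=read_state();print(np.round(s["contact_force"],2),s["tool_pos"][2])
E
```

```text
time_s: 7.95
tool_pos: [0.46, -0.3153, 0.1007]
eef_rot: [0.001, 0.996, -0.09, 0.001]
contact_force: [0.3, 0.5, -0.9]
gripper_width: 0.0299
t 7.95 pos [ 0.46   -0.3153  0.1007] F [ 0.29  0.53 -0.93] w 0.0299
turn first: [ 0.0011 -0.0018 -0.0003] then shift in target axes mm [-0.5 -0.7  8.2] | in current axes [-0.5 -0.7  8.2]
[-0.01  0.08 -0.15] 0.10052341779363148
[ 0.06  0.89 -1.62] 0.10032485449814679
[ 0.61 -0.   -1.46] 0.10013556708029031
```

```bash
python3 -m pendant '[[[0,0,0],[0,0,2],0],[[0,0,0],[0,0,2],0],[[0,0,0],[0,0,2],0],[[0,0,0],[0,0,1],0],[[0,0,0],[0,0,0],0],[[0,0,0],[0,0,0],0]]'
python3 - <<'E'
from h import *
from workcell import *
delta([.4597,-.3145,.0925],Rdown(-.18))
for i in range(3): snapshot("top"); s=read_state();print(np.round(s["contact_force"],2),s["tool_pos"][2])
E
```

```text
time_s: 8.85
tool_pos: [0.4595, -0.3148, 0.0927]
eef_rot: [0.0, 0.996, -0.09, 0.0]
contact_force: [0.1, 0.3, 2.0]
gripper_width: 0.0293
t 8.85 pos [ 0.4595 -0.3148  0.0927] F [0.07 0.34 2.  ] w 0.0293
turn first: [ 0.0001 -0.0003 -0.0002] then shift in target axes mm [ 0.1 -0.3  0.2] | in current axes [ 0.1 -0.3  0.2]
[-1.06  0.5   1.54] 0.09272652344568436
[0.3  0.77 1.68] 0.0927126406163059
[-0.41  0.29  2.42] 0.09267110547803518
```

About 3 N of contact force and 4 mm of travel, so the nose is about halfway in. I'll hold for 1.25 s and take pictures.

```bash
python3 -m pendant '[[[0,0,0],[0,0,0],0],[[0,0,0],[0,0,0],0],[[0,0,0],[0,0,0],0],[[0,0,0],[0,0,0],0],[[0,0,0],[0,0,0],0],[[0,0,0],[0,0,0],0],[[0,0,0],[0,0,0],0],[[0,0,0],[0,0,0],0],[[0,0,0],[0,0,0],0],[[0,0,0],[0,0,0],0]]'
python3 - <<'E'
from h import *
from workcell import *
d=snapshot("scene");a=cv2.resize(d["pixels"][160:250,90:190],None,fx=6,fy=6,interpolation=3)
np.savez("s5.npz",**d)
p,Rc,s=cur();w=snapshot("wrist");np.savez("w5.npz",p=p,R=Rc,**w);cv2.imwrite("pics/s5.png",a);cv2.imwrite("pics/w5.png",cv2.resize(w["pixels"][150:330,150:360],None,fx=3,fy=3,interpolation=3))
z0=p[2]-.0245;print(p,s["contact_force"])
def proj(d,X):
    c=d["world_to_cam"]@np.r_[X,1];k=d["mtx"]@c[:3];return k[:2]/k[2]
for h in(.085,.0,-.045,-.056): print(h,((proj(d,[p[0],p[1],z0+h])-[90,160])*6).round(1))
E
```

```text
time_s: 10.25
tool_pos: [0.4595, -0.3148, 0.0926]
eef_rot: [0.0, 0.996, -0.09, 0.0]
contact_force: [0.6, -0.2, 1.8]
gripper_width: 0.0296
[ 0.45942652 -0.3147759   0.09256113] [-0.23497855 -0.84369497  1.70344058]
0.085 [179.  161.1]
0.0 [215.2 314.5]
-0.045 [233.2 391.1]
-0.056 [237.5 409.4]
```

View pics/s5.png

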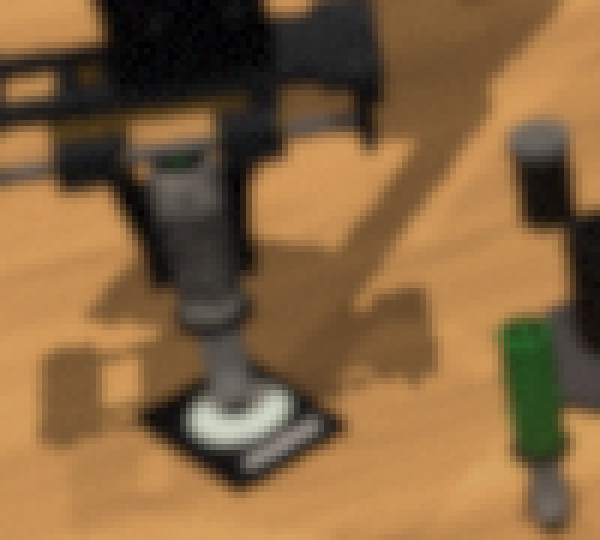

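View pics/w5.png

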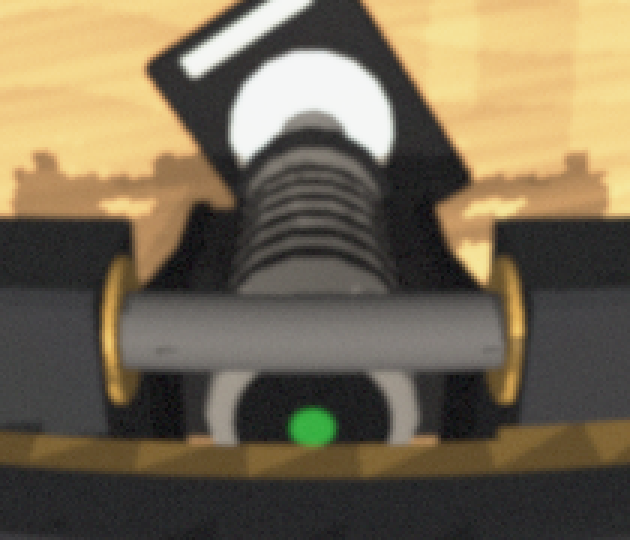

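The pictures confirm the zeroing: nose on the disc centre at (237,405), upright, no slip. Next I lift and carry to the desk.

```bash
python3 -m pendant '[[[0,0,0],[0,0,-10],0],[[0,0,0],[0,0,-30],0],[[0,0,0],[0,0,-40],0],[[0,0,0],[0,0,-40],0],[[0,0,0],[0,0,-30],0],[[0,0,0],[0,0,-10],0],[[0,0,0],[0,0,0],0]]'
python3 - <<'E'
from h import *
n=np.array([-.2127*0+-np.sin(.217)*np.cos(.179),np.sin(.217)*np.sin(.179),np.cos(.217)]);print(n)
S=np.array([.5305,.1352,.0611])
delta(S+n*(.0805+.09),Rdown(-.179,.217))
E
```

```text
time_s: 11.22
tool_pos: [0.4593, -0.3146, 0.2524]
eef_rot: [0.0, 0.996, -0.09, -0.0]
contact_force: [0.5, -0.9, -2.0]
gripper_width: 0.0297
[-0.21186092  0.0383334   0.97654775]
t 11.225 pos [ 0.4593 -0.3146  0.2524] F [ 0.54 -0.91 -1.98] w 0.0297
turn first: [ 1.00e-04  2.17e-01 -1.20e-03] then shift in target axes mm [ -51.  -455.3   14.2] | in current axes [ -47.3 -455.3   24.8]
```

```bash
python3 -m pendant '[[[0,0,0],[-3,-25,0],0],[[0,0,0],[-5,-45,0],0],[[0,0,0],[-5,-50,0],0],[[0,0,0],[-5,-50,0],0],[[0,0,0],[-5,-50,0],0],[[0,0,0],[-5,-50,0],0],[[0,0,0],[-5,-50,0],0],[[0,0,0],[-5,-50,0],0],[[0,0,0],[-5,-45,0],0],[[0,0,0],[-4,-30,0],0]]'
python3 -m pendant '[[[0,0,0],[0,-10,0],0],[[0,0.06,0],[0,0,0],0],[[0,0.1,0],[0,0,0],0],[[0,0.057,0],[0,0,0],0],[[0,0,0],[0,0,0],0],[[0,0,0],[0,0,0],0]]'
python3 - <<'E'
from h import *
from workcell import *
n=np.array([-np.sin(.217)*np.cos(.179),np.sin(.217)*np.sin(.179),np.cos(.217)])
S=np.array([.5305,.1352,.0611])
delta(S+n*(.0805+.09),Rdown(-.179,.217))
p,Rc,s=cur();w=snapshot("wrist");np.savez("w6.npz",p=p,R=Rc,**w);cv2.imwrite("pics/w6.png",w["pixels"])
E
```

```text
time_s: 12.48
tool_pos: [0.4909, 0.1344, 0.2506]
eef_rot: [-0.0, 0.996, -0.089, -0.002]
contact_force: [0.6, -0.0, -0.1]
gripper_width: 0.0293
time_s: 13.22
tool_pos: [0.4945, 0.1411, 0.2522]
eef_rot: [0.01, 0.99, -0.09, 0.107]
contact_force: [0.0, 0.1, -0.8]
gripper_width: 0.0296
t 13.225 pos [0.4945 0.1411 0.2522] F [ 0.01  0.12 -0.8 ] w 0.0296
turn first: [ 0.0006  0.0016 -0.0015] then shift in target axes mm [-5.5 -0.6 24. ] | in current axes [-5.5 -0.6 24. ]
```

View pics/w6.png

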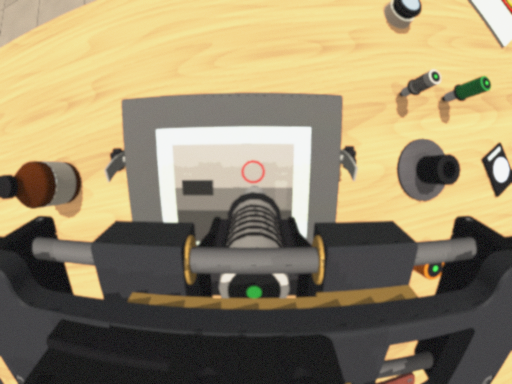

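The ring is at (253,172), straight ahead of the probe. I'll re-measure the plane and the ring from here.

Run:
```python
from h import *
d=load("w6");im=d["pixels"].astype(int);B,G,Rr=im[...,0],im[...,1],im[...,2];P=wpts(d)
k=np.zeros((384,512),np.uint8);cv2.fillPoly(k,[np.array([(164,132),(306,132),(304,205),(285,205),(280,186),(225,186),(220,205),(166,205)])],1)
n,cc,sd,N=plane(P[k>0]);print("plane",n,cc,sd,N,"slope",np.arccos(n[2]),"yaw",np.arctan2(-n[1],-n[0]))
c,st,m=blob((Rr-G>35)&(Rr-B>35),(235,272,155,188));cn=max(cv2.findContours(m.astype(np.uint8),0,1)[0],key=len);e=cv2.fitEllipse(cn);print("ring",c,st,e)
S=wrayp(d,[e[0],c],n,cc);print(S)
Q=wrayp(d,cn[:,0,:],n,cc);print("ring dia",np.mean(np.linalg.norm(Q-S[0],axis=1))*2e3)
print("tilt err in tool axes (z_tool vs -n):",d["R"].T@(-n))
print("lateral ring from TCP axis, tool mm",d["R"].T@(S[0]-d["p"])*1e3)
```

```text
plane [-0.20798669  0.03760845  0.97740838] [0.54236773 0.1589695  0.06277692] 0.0007386540811354018 9163 slope 0.2129657270217856 yaw -0.1788884800313473
ring [252.75862069 171.63984674] [241 160  25  24 261] ((252.76513671875, 171.49412536621094), (23.466310501098633, 24.227054595947266), 78.27692413330078)
[[0.53008941 0.13592887 0.06105072]
 [0.52991499 0.13596894 0.06101206]]
ring dia 29.56030362933532
tilt err in tool axes (z_tool vs -n): [-2.47773650e-03 -6.19303345e-04  9.99996739e-01]
lateral ring from TCP axis, tool mm [ -5.72801067  -1.38719407 194.39512318]
```

```bash
python3 -m pendant '[[[0,0,0],[-5.6,-1,0],0],[[0,0,0],[0,0,20],0],[[0,0,0],[0,0,35],0],[[0,0,0],[0,0,30],0],[[0,0,0],[0,0,15],0],[[0,0,0],[0,0,3],0],[[0,0,0],[0,0,0],0],[[0,0,0],[0,0,0],0],[[0,0,0],[0,0,0],0]]'
python3 - <<'E'
from h import *
from workcell import *
n=np.array([-np.sin(.215)*np.cos(.179),np.sin(.215)*np.sin(.179),np.cos(.215)])
S=np.array([.5302,.1357,.0611])
delta(S+n*.0805,Rdown(-.179,.215))
p,Rc,s=cur();w=snapshot("wrist");np.savez("w7.npz",p=p,R=Rc,**w);cv2.imwrite("pics/w7.png",cv2.resize(w["pixels"][110:330,130:380],None,fx=2.6,fy=2.6,interpolation=3))
for n_ in("scene","top"):
    d=snapshot(n_);np.savez(n_[0]+"7.npz",**d)
    c=d["pixels"][110:230,210:350] if n_=="scene" else d["pixels"][150:270,130:290]
    cv2.imwrite(f"pics/{n_}7.png",cv2.resize(c,None,fx=5,fy=5,interpolation=3))
    s=read_state();print(np.round(s["contact_force"],2),np.round(s["tool_pos"],4))
E
```

```text
time_s: 14.4
tool_pos: [0.5119, 0.1395, 0.1518]
eef_rot: [0.01, 0.99, -0.089, 0.109]
contact_force: [-0.4, -0.5, -1.3]
gripper_width: 0.0295
t 14.4 pos [0.5119 0.1395 0.1518] F [-0.41 -0.53 -1.29] w 0.0295
turn first: [-0.0003 -0.0036 -0.0012] then shift in target axes mm [-1.1  0.5 12.1] | in current axes [-1.1  0.5 12.1]
[-0.29 -0.24 -0.81] [0.5116 0.1394 0.1514]
[-0.17  0.01 -1.04] [0.5115 0.1394 0.1512]
```

View pics/scene7.png

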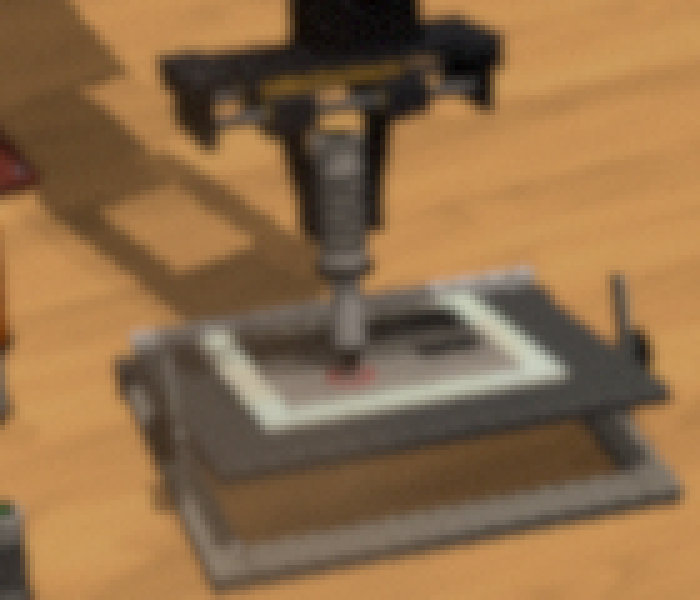

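View pics/w7.png

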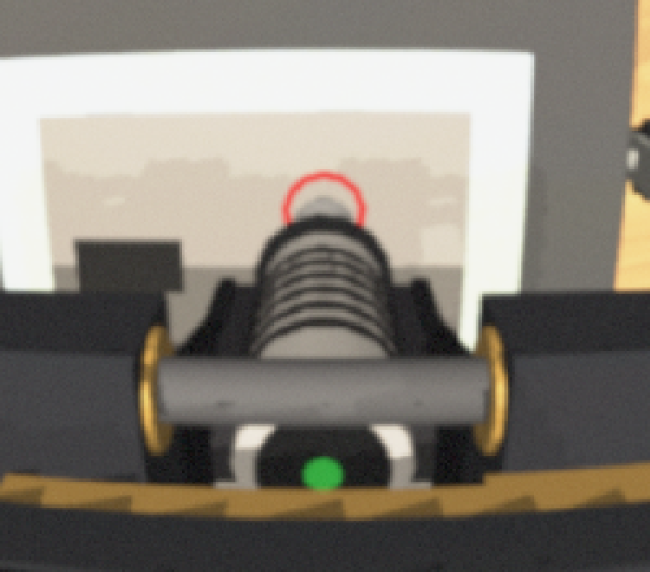

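The nose is just above the ring in both views. Advancing gently.

```bash
python3 -m pendant '[[[0,0,0],[-0.8,0.4,2],0],[[0,0,0],[0,0,3],0],[[0,0,0],[0,0,2],0],[[0,0,0],[0,0,2],0],[[0,0,0],[0,0,0],0],[[0,0,0],[0,0,0],0],[[0,0,0],[0,0,0],0]]'
cat > f.py <<'E'
from h import *
from workcell import *
n=np.array([-np.sin(.215)*np.cos(.179),np.sin(.215)*np.sin(.179),np.cos(.215)])
S=np.array([.5302,.1357,.0611])
delta(S+n*.0805,Rdown(-.179,.215))
F=[]
for i in range(6): snapshot("top"); s=read_state();F.append(s["contact_force"])
F=np.mean(F,0);print("meanF",F.round(2),"axial",(F@n).round(2)); delta(S+n*.0805,Rdown(-.179,.215))
E
python3 f.py
```

```text
time_s: 15.42
tool_pos: [0.5124, 0.1387, 0.1419]
eef_rot: [0.01, 0.99, -0.089, 0.108]
contact_force: [-0.7, -0.3, 0.2]
gripper_width: 0.0293
t 15.425 pos [0.5124 0.1387 0.1419] F [-0.73 -0.35  0.24] w 0.0293
turn first: [ 0.0003 -0.002  -0.0011] then shift in target axes mm [ 0.4 -0.2  2.3] | in current axes [ 0.4 -0.2  2.3]
meanF [-1.31  0.09  0.48] axial 0.75
t 15.725 pos [0.5124 0.1387 0.1418] F [-1.47 -0.22 -0.34] w 0.0297
turn first: [ 0.0002 -0.002  -0.0012] then shift in target axes mm [ 0.4 -0.2  2.2] | in current axes [ 0.4 -0.2  2.2]
```

```bash
python3 -m pendant '[[[0,0,0],[0.3,-0.2,1],0],[[0,0,0],[0,0,1],0],[[0,0,0],[0,0,0],0],[[0,0,0],[0,0,0],0],[[0,0,0],[0,0,0],0]]'
python3 f.py
python3 - <<'E'
from h import *
from workcell import *
p,Rc,s=cur();w=snapshot("wrist");np.savez("w8.npz",p=p,R=Rc,**w);cv2.imwrite("pics/w8.png",cv2.resize(w["pixels"][110:330,130:380],None,fx=2.6,fy=2.6,interpolation=3))
d=snapshot("scene");np.savez("s8.npz",**d);cv2.imwrite("pics/s8.png",cv2.resize(d["pixels"][110:230,210:350],None,fx=5,fy=5,interpolation=3))
d=snapshot("top");np.savez("t8.npz",**d);cv2.imwrite("pics/t8.png",d["pixels"])
E
```

```text
time_s: 16.35
tool_pos: [0.5132, 0.1388, 0.14]
eef_rot: [0.01, 0.99, -0.089, 0.108]
contact_force: [-1.8, 0.8, 2.1]
gripper_width: 0.0297
t 16.35 pos [0.5132 0.1388 0.14  ] F [-1.79  0.77  2.06] w 0.0297
turn first: [ 0.0002 -0.0021 -0.0012] then shift in target axes mm [0.1 0.  0.2] | in current axes [0.1 0.  0.2]
meanF [-1.49  0.08  1.75] axial 2.03
t 16.65 pos [0.5132 0.1388 0.14  ] F [-2.22  1.05  1.89] w 0.0298
turn first: [ 0.0002 -0.0021 -0.0011] then shift in target axes mm [0.1 0.  0.2] | in current axes [0.1 0.  0.2]
```

View pics/w8.png

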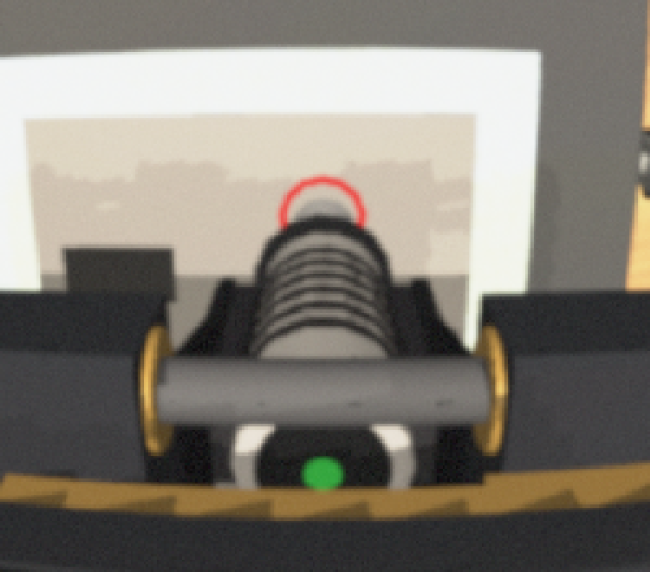

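View pics/s8.png

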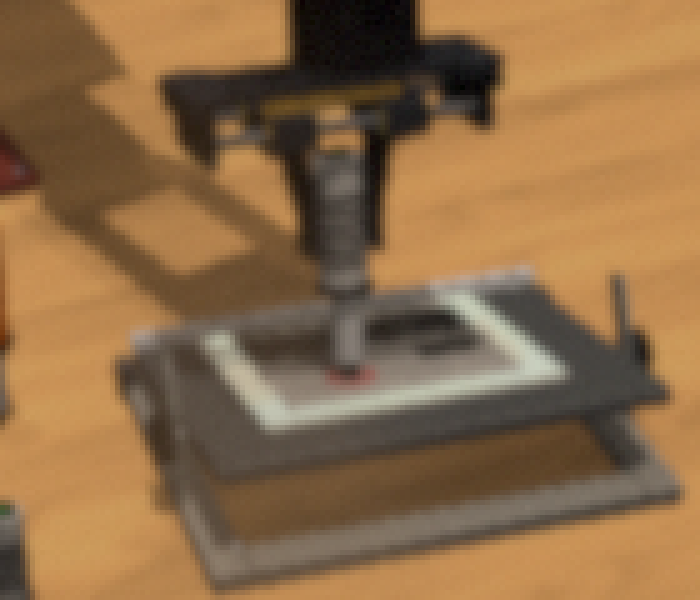

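View pics/t8.png

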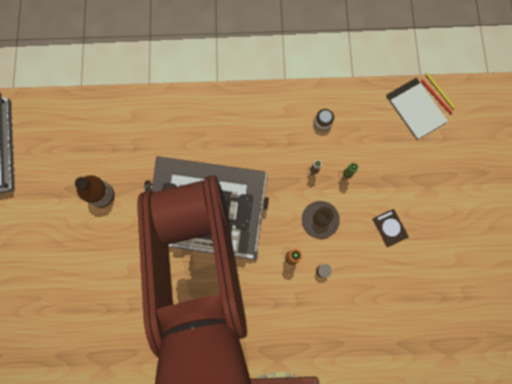

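```bash
python3 -c "
from workcell import *
job_done()
s=read_state();print(s['time_s'],s['tool_pos'],s['contact_force'])"
```

```text
the job is handed in; nothing more can be done
the job is handed in; nothing more can be done
```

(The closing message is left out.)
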